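# Pack a referral case at the block filing bay

### The arm

A 7-joint arm with a two-finger parallel gripper is mounted at the origin on the work surface. World frame = base frame: x ahead of the robot, y to its left, z up, the work surface at z = 0. Lengths are in m, angles in rad, forces in N, time in s.
With the tool pointing down it reaches from about 0.425 to 0.925 m from the base axis. Payload 6.8 kg.
Tool frame: the origin (TCP) lies on the centre line of the jaws, within the pads' length; the fingertips stand 22 mm ahead of it and the grasp point (between the pads) lies 3 mm ahead of it (bot.finger_overhang is the distance from the TCP to the fingertips, in m); z points along the fingers, y is the line along which they close (so a half turn about z gives the same grasp; the last joint's range is limited). The gripper opens to 88 mm and grips with 3 to 60 N. Pads are 20 mm wide; open, the fingers measure 115 mm over their backs; the gripper's body (75 mm by 178 mm) begins 61 mm behind the grasp point.
Start: joints at [-1.312, 0.477, 0.022, 1.555, -0.011, 1.109, -0.083], TCP at [0.242, 0.63, 0.245] pointing down, gripper open.
Joint ranges: [-2.96, 2.96], [-0.34, 2.1], [-1.41, 1.46], [0.24, 2.44], [-1.37, 4.51], [0.17, 1.92], [-2.96, 2.96]. Speed limits (rad/s): [2.39, 2.39, 3.14, 3.14, 3.14, 3.14, 3.14].

### API

Orientations are given as a 3x3 rotation matrix whose columns are the frame's x, y, z axes.
In Python, from workcell import bot, viewer gives the robot as it stands.
- The arm moves only by the tool servo_tool, never from a script. Its argument "steps" is a list that holds one entry, the list of rows, each a list of 7 numbers: the shift along the tool's x, y, z in m, then the turn, a rotation vector about the tool's x, y, z in rad, then the opening, from -1 (shut) to 1 (fully open). A call has 1 to 20 rows; each row shifts and turns the commanded pose from where the row before left it, along the tool's axes as they then stand; what a row does not reach is not made up. A row lasts 1/10 s, in which the tool goes at most 50 mm and 8.59 degrees, less where a joint would pass 70% of its speed; a pose out of reach is approached as far as the arm can. A call with a gripper value outside its range is refused whole. The fingers move at their own pace and stop on an object; "newtons" is the grip in N (left out, the last holds). Time passes only in rows, so rows that do not move let the fingers close. It gives the time, the measured TCP pose, the force, the opening and the grip force at its end, in the units of the state.
- bot.sense(): the state, without advancing time (a new reading comes with each control period).
- viewer.read_camera(name): name is "scene" or "top" or "wrist"; returns the picture (384x512x3 uint8, red, green, blue); there is no depth.
- viewer.camera_info(name): a dict with "fov_y" (degrees; the focal length in pixels is half the picture's height over the tangent of half this angle, whatever the lens; pixels are square), "cx", "cy" (the principal point, pixels), "R" (3x3) and "t" (3): a world point X has camera coordinates R X + t; the wrist camera has in their place "tool_from_camera" (4x4, takes a point from camera to tool coordinates, whose origin is the TCP and whose axes are the flange's). Camera axes: x right, y down, z forward; pixel columns grow to the right and rows downward; lengths in m; the calibration is good to about 2 mm. A picture is of the moment at which its call begins: read the wrist's pose just before it. camera_info takes no time and is no camera call.
- bot.hand_in(): hands the job in; it is judged then, once.
The state is a dict: "time": time; "qpos": joint angles; "qd": joint speeds; "effort": joint torques, N m; "eef_pos": TCP position; "ee_rot": TCP orientation; "wrist_force": force on the tool from outside, world axes, zero at the start; "ft_torque": the same for the moment, N m; "grip_width": opening from 0.0 (shut) to 1.0 (fully open); "grip_force": force on a finger pad.
Only numpy, scipy, OpenCV 4.12 (cv2) and the standard library are available. Lean on these libraries where they do the work, as an engineer would, in place of code of your own. Each camera call takes 0.05 s, during which the arm holds its last target. There are 200 camera calls.

### The job

Pack this case for referral: put the large wax block, the small wax block, the slide mailer and the capped specimen pot into the clear tray, each one straight and fully down in the well cut to its shape, and keep the pot upright all the way. The two empty cassettes, the ones without wax, do not go: leave them lying where they are.

Things in the scene. Friction and masses are not known exactly. Their poses are not given: they have to be found in the camera images.
- large_block: Large wax block, loose: lilac cassette 74 (x) by 52 (y) by 15 mm high, its -x end sloping, with a cream wax slab 59 by 43.5 by 4 mm on top, brown tissue in it; 19 mm high in all, 60 g. Origin: centre of the underside; x lengthwise, z up. Goes into the large oblong well; grip its lilac sides across y, fingertips 5 to 9 mm above its underside to clear the well's rim.
- small_block: Small wax block, loose: lilac cassette 41 (x) by 28 (y) by 11 mm high, its -x end sloping, with a cream wax slab 33 by 23.5 by 4 mm on top, brown tissue in it; 15 mm high in all, 20 g. Origin: centre of the underside; x lengthwise, z up. Goes into the small oblong well; grip its lilac sides across y, fingertips 5 to 7 mm above its underside to clear the well's rim.
- slide_mailer: Closed slide mailer, loose, lying flat on the bench: plain frosted grey-blue plastic box 84 mm (x) by 32 mm (y) by 20 mm high, ribbed on top, 45 g. Origin: centre of the underside; x along its length, z up. Goes into the long narrow well.
- specimen_pot: Capped specimen pot, loose, standing on the bench: round, 45 mm high, translucent body 36 mm across up to 33 mm, then a white ribbed screw cap 40 mm across and 12 mm high; 45 g. Origin: centre of the underside; z up, its yaw means nothing. Goes into the round well.
- large_empty: Empty large cassette, loose on the bench; stays where it is. Lilac, 74 mm (x) by 52 mm (y) by 15 mm high like the large block's cassette, but an open basket with a slotted floor and no wax. Origin: centre of the underside; x along its length.
- small_empty: Empty small cassette, loose on the bench; stays where it is. Lilac, 41 mm (x) by 28 mm (y) by 11 mm high like the small block's cassette, but an open basket with a slotted floor and no wax. Origin: centre of the underside; x along its length.
- well_large: Well: the large oblong recess, 90 mm (x) by 68 mm (y), 4 mm deep, pale floor, in a grey insert slab 112 (x) by 100 (y) by 7 mm, one of four fixed two by two, all turned alike, in a shallow clear tray; which is in which corner varies. Origin: centre of the slab's underside, under the recess's middle, 3 mm above the bench; z up. Recess floor 3 mm above the origin, slab top 7 mm; tray wall 14 mm above the bench.
- well_small: Well: the small oblong recess, 57 mm (x) by 44 mm (y), 4 mm deep, pale floor, in a grey insert slab 112 (x) by 100 (y) by 7 mm, one of four fixed two by two, all turned alike, in a shallow clear tray; which is in which corner varies. Origin: centre of the slab's underside, under the recess's middle, 3 mm above the bench; z up. Recess floor 3 mm above the origin, slab top 7 mm; tray wall 14 mm above the bench.
- well_mailer: Well: the long narrow recess, 100 mm (x) by 48 mm (y), 4 mm deep, pale floor, in a grey insert slab 112 (x) by 100 (y) by 7 mm, one of four fixed two by two, all turned alike, in a shallow clear tray; which is in which corner varies. Origin: centre of the slab's underside, under the recess's middle, 3 mm above the bench; z up. Recess floor 3 mm above the origin, slab top 7 mm; tray wall 14 mm above the bench.
- well_pot: Well: the round recess, 58 mm across, 4 mm deep, pale floor, in a grey insert slab 112 (x) by 100 (y) by 7 mm, one of four fixed two by two, all turned alike, in a shallow clear tray; which is in which corner varies. Origin: centre of the slab's underside, under the recess's middle, 3 mm above the bench; z up. Recess floor 3 mm above the origin, slab top 7 mm; tray wall 14 mm above the bench.
Not all that is in view belongs to the job. What is shaped like the well_mailer but yellow is not meant. Leave any green look-alike of the well_pot alone.

How it is judged:
By the outcome, as a careful person would: the job done as asked, in the order asked, and still so for the second after the job is handed in, with the robot touching nothing.
It also fails if it takes over 102 s, if anything falls off the work surface, if the arm or the gripper's body presses on something with over 40 N, if the wrist force passes 120 N, or if a joint passes its speed limit or range.

## Working session

There is one attempt and no reset: what is moved stays moved. The work goes in short steps, Python scripts to look and compute and a tool call to move; the robot and the scene stay as the last step left them, time stands still between calls to the robot, and variables do not carry over. Pictures are saved under pics/ and viewed, at most 14 in all, crops included, and the job is handed in when it is done.

Besides the shell and the picture viewer there is one more tool, called after "Request:" as name(argument=value, ...) on one line, values as JSON. servo_tool: Moves the arm, as the interface text tells. Its arguments: {"type":"object","properties":{"steps":{"type":"array","items":{"type":"array","items":{"type":"array","items":{"type":"number"}}}},"newtons":{"type":"number"}},"required":["steps"]}

```bash
mkdir -p pics; ls; python3 - <<'E'
from workcell import bot, viewer
import cv2,json
for n in ("top","scene"):
    im=viewer.read_camera(n); cv2.imwrite(f"pics/{n}0.png",cv2.resize(im[:,:,::-1],None,fx=1.5,fy=1.5,interpolation=cv2.INTER_CUBIC))
    cv2.imwrite(f"pics/{n}0_raw.png",im[:,:,::-1])
for n in ("top","scene","wrist"): print(n,viewer.camera_info(n))
s=bot.sense();print(s['time'],s['eef_pos'],s['ee_rot'],s['grip_width'])
E
```

```text
pics
top {'fov_y': 43.32026164755452, 'cx': 256.64083433464, 'cy': 187.55452683826942, 'R': array([[ 0.02862135, -0.99947618, -0.01510557],
       [-0.97984428, -0.02506391, -0.19818421],
       [ 0.1977018 ,  0.02047341, -0.98004839]]), 't': array([0.00151165, 0.45596267, 1.44076223])}
scene {'fov_y': 55.09866338686166, 'cx': 253.03556200380476, 'cy': 191.64293423864788, 'R': array([[ 0.17136408,  0.98518396, -0.00685001],
       [ 0.83025383, -0.14815146, -0.53733576],
       [-0.53038941,  0.08639281, -0.84334059]]), 't': array([-0.05652052, -0.35695291,  1.15590822])}
wrist {'fov_y': 71.96356234344653, 'cx': 253.6346738340109, 'cy': 192.7941160818046, 'tool_from_camera': array([[-3.03407517e-04, -9.66121693e-01, -2.58086771e-01,
         7.04538844e-02],
       [ 9.99999952e-01, -3.07950478e-04, -2.28212608e-05,
        -4.93319348e-05],
       [-5.74298294e-05, -2.58086766e-01,  9.66121741e-01,
        -1.40286477e-01],
       [ 0.00000000e+00,  0.00000000e+00,  0.00000000e+00,
         1.00000000e+00]])}
0.1 [0.24189816 0.62963799 0.24381221] [[-9.33500853e-01  3.58574896e-01 -4.49965747e-04]
 [ 3.58575156e-01  9.33499619e-01 -1.52313165e-03]
 [-1.26113918e-04 -1.58319123e-03 -9.99998739e-01]] 1.0008768347946952
```

View pics/top0.png

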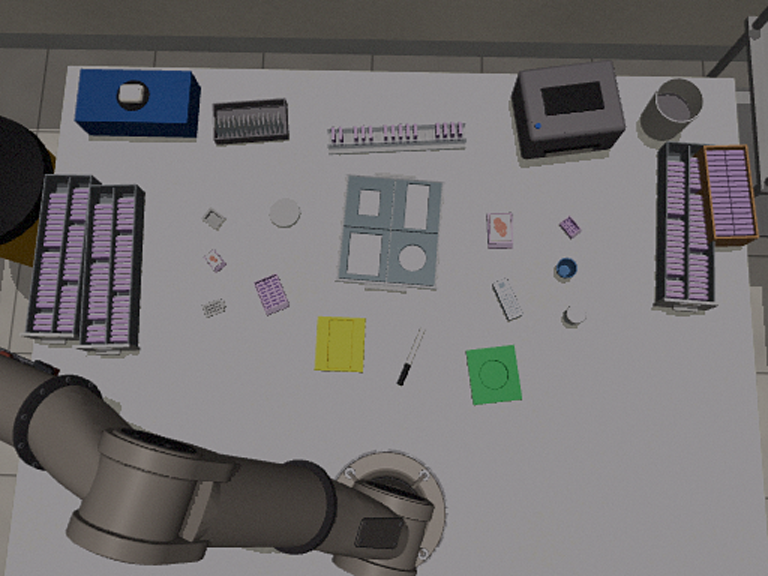

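View pics/scene0.png

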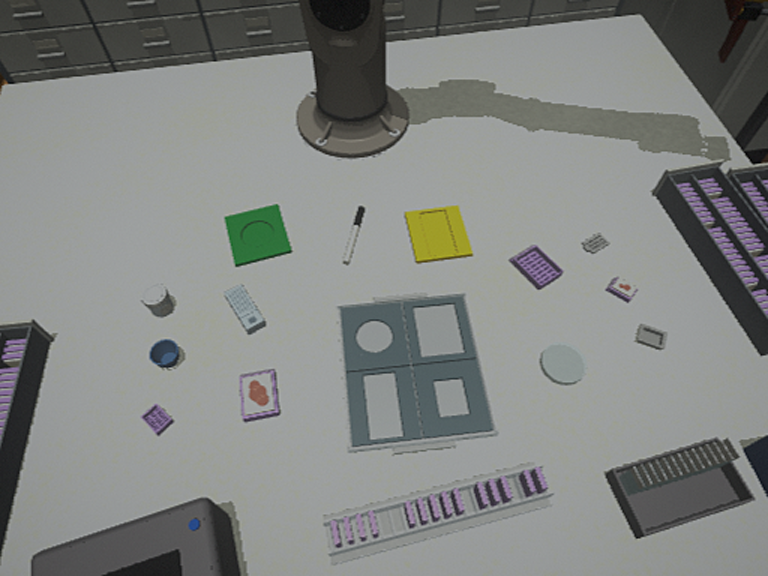

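```bash
cat > h.py <<'E'
import numpy as np, cv2
from workcell import bot, viewer
def cam(n, s=None):
    c=viewer.camera_info(n); f=192/np.tan(np.radians(c['fov_y'])/2)
    if n=='wrist':
        s=s or bot.sense(); T=np.eye(4); T[:3,:3]=s['ee_rot']; T[:3,3]=s['eef_pos']
        W=np.linalg.inv(T@c['tool_from_camera']); R,t=W[:3,:3],W[:3,3]
    else: R,t=np.array(c['R']),np.array(c['t'])
    return np.array([[f,0,c['cx']],[0,f,c['cy']],[0,0,1]]),R,t
def unproj(C,uv,z):
    K,R,t=C; uv=np.atleast_2d(uv).astype(float)
    d=np.c_[uv,np.ones(len(uv))]@np.linalg.inv(K).T@R; o=-R.T@t
    return (o+d*((z-o[2])/d[:,2])[:,None])[:,:2]
def rect(C,mask,z):
    """largest contour of mask, as world rectangle at height z: centre, yaw of long side (deg), sides (mm), area centroid"""
    c=max(cv2.findContours(mask,cv2.RETR_EXTERNAL,cv2.CHAIN_APPROX_NONE)[0],key=cv2.contourArea)[:,0]
    P=unproj(C,c,z); (x,y),(w,h),a=cv2.minAreaRect((P*1000).astype(np.float32))
    if w<h: w,h,a=h,w,a+90
    return np.round([x,y],1),round((a+90)%180-90,1),np.round([w,h],1)
E
python3 - <<'E'
from h import *
im=cv2.imread('pics/top0_raw.png'); hsv=cv2.cvtColor(im,cv2.COLOR_BGR2HSV); C=cam('top')
def at(x,y): return hsv[int(y/1.5),int(x/1.5)]
for n,p in dict(bench=(450,350),slab=(380,235),well=(365,254),lb=(512,230),ml=(503,290),cap=(573,312),sb=(215,253),wax=(490,220)).items(): print(n,at(*p),unproj(C,np.array(p)/1.5,.01).round(3))
g=hsv[:,:,1]; 
# wells: bright inside slabs
slab=cv2.inRange(hsv,(80,40,60),(110,140,190)); 
for n,p,z in [('wl',(365,254),.008),('ws',(370,203),.008),('wm',(417,205),.008),('wp',(412,258),.008)]:
    u,v=int(p[0]/1.5),int(p[1]/1.5); m=cv2.inRange(hsv,(0,0,0),(180,28,255)); 
    mm=np.zeros((386,514),np.uint8); cv2.floodFill(m,mm,(u,v),128); print(n,rect(C,(m==128).astype(np.uint8),z))
E
```

```text
bench [150   5 147] [[ 0.322 -0.123]]
slab [110  27  56] [[0.563 0.028]]
well [150   5 147] [[0.521 0.059]]
lb [153  21 148] [[ 0.581 -0.252]]
ml [160   5 150] [[ 0.451 -0.233]]
cap [150   3 147] [[ 0.408 -0.377]]
sb [153  22 118] [[0.515 0.377]]
wax [162  31 107] [[ 0.602 -0.205]]
wl (array([477.3,  17.2]), -87.8, array([1738.6, 1202.2]))
ws (array([632.2,  55.5]), 1.7, array([67.5, 48.6]))
wm (array([477.3,  17.2]), -87.8, array([1738.6, 1202.2]))
wp (array([513.8, -40.7]), -42.8, array([59.4, 58.9]))
```

Request:
servo_tool(steps=[[[-0.0355, -0.0307, -0.004, 0, 0, 0, 1], [-0.0355, -0.0307, -0.004, 0, 0, 0, 1], [-0.0355, -0.0307, -0.004, 0, 0, 0, 1], [-0.0355, -0.0307, -0.004, 0, 0, 0, 1], [-0.0355, -0.0307, -0.004, 0, 0, 0, 1], [-0.0355, -0.0307, -0.004, 0, 0, 0, 1], [-0.0355, -0.0307, -0.004, 0, 0, 0, 1], [-0.0355, -0.0307, -0.004, 0, 0, 0, 1], [-0.0355, -0.0307, -0.004, 0, 0, 0, 1], [-0.0355, -0.0307, -0.004, 0, 0, 0, 1], [-0.0355, -0.0307, -0.004, 0, 0, 0, 1], [-0.0355, -0.0307, -0.004, 0, 0, 0, 1], [-0.0355, -0.0307, -0.004, 0, 0, 0, 1], [-0.0355, -0.0307, -0.004, 0, 0, 0, 1], [0, 0, 0, 0, 0, -0.12, 1], [0, 0, 0, 0, 0, -0.12, 1], [0, 0, 0, 0, 0, -0.12, 1], [0, 0, 0, 0, 0, 0, 1]]])

```text
time: 1.9
eef_pos: [0.5516, 0.0505, 0.3003]
ee_rot: [[-1.0, 0.006, -0.001], [0.006, 1.0, -0.0], [0.001, -0.0, -1.0]]
wrist_force: [0.1, 0.7, -0.1]
grip_width: 0.999
grip_force: 0.0
```

```bash
python3 - <<'E'
from h import *
import pickle
s=bot.sense(); print(s['time'],s['eef_pos'],s['ee_rot'].round(4),s['qpos'].round(2))
im=viewer.read_camera('wrist')[:,:,::-1]; cv2.imwrite('pics/w1_raw.png',im); pickle.dump(s,open('w1.pkl','wb'))
cv2.imwrite('pics/w1.png',cv2.resize(im,None,fx=1.55,fy=1.55,interpolation=cv2.INTER_CUBIC))
E
```

```text
1.9 [0.55162709 0.05046434 0.30027465] [[-1.e+00  6.e-03 -8.e-04]
 [ 6.e-03  1.e+00 -1.e-04]
 [ 8.e-04 -1.e-04 -1.e+00]] [-0.46  0.23  0.3   1.8  -0.07  1.13  1.44]
```

View pics/w1.png

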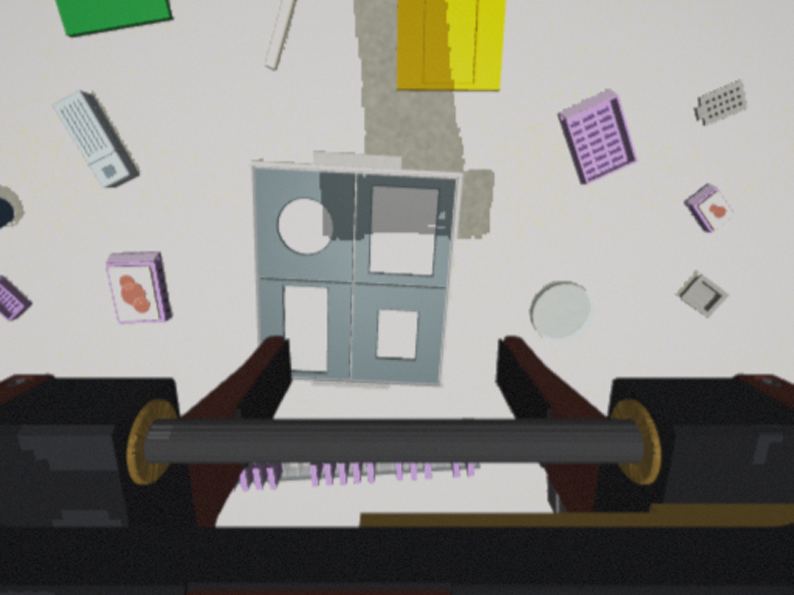

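```bash
python3 - <<'E'
from h import *
import pickle
C=cam('wrist',pickle.load(open('w1.pkl','rb')))
def q(n,p,z):
    P=unproj(C,np.array(p)/1.55,z)*1000; c=P.mean(0)
    if len(p)==4: (x,y),(w,h),a=cv2.minAreaRect(P.astype(np.float32)); a=a+90 if w<h else a; print(n,c.round(1),round((a+90)%180-90,1),sorted((round(w,1),round(h,1))))
    else: print(n,c.round(1))
q('wpot',[(305.5,226)],.010)
q('wl',[(371,187),(438,187),(434,275),(370,275)],.010)
q('wm',[(286,287),(327,288),(326,372),(283,371)],.010)
q('ws',[(379,310),(418,311),(415,359),(377,358)],.010)
q('seam',[(354,283)],.010)
q('tray',[(252,160),(462,174),(441,385),(258,378)],.014)
q('LB',[(109,267),(158,265),(163,321),(116,323)],.019)
q('ML',[(53,102),(82,91),(127,169),(103,186)],.02)
q('SB',[(696,203),(717,188),(732,212),(714,230)],.015)
C=cam('top'); print('pot',unproj(C,[(573/1.5,312/1.5)],.045)*1000)
E
```

```text
wpot [517.1 -40.4]
wl [524.2  61.1] -1.4 [68.5, 92.2]
wm [631.9 -47.4] -3.4 [49.0, 100.0]
ws [637.5  54.4] -2.9 [43.0, 57.4]
seam [578.1   8.1]
tray [575.6   7.8] -3.8 [208.5, 235.4]
LB [ 587.1 -222.2] -3.5 [51.2, 66.4]
ML [ 431.4 -238.6] 23.2 [30.6, 83.2]
SB [501.7 377.1] 40.8 [23.4, 35.9]
pot [[ 402.28325918 -368.66567501]]
```

Request:
servo_tool(steps=[[[-0.005, -0.039, 0.02, 0, 0, 0, 1], [-0.005, -0.039, 0.02, 0, 0, 0, 1], [-0.005, -0.039, 0.02, 0, 0, 0, 1], [-0.005, -0.039, 0.02, 0, 0, 0, 1], [-0.005, -0.039, 0.02, 0, 0, 0, 1], [-0.005, -0.039, 0.02, 0, 0, 0, 1], [-0.005, -0.039, 0.02, 0, 0, 0, 1], [0, 0, 0, 0, 0, 0, 1]]])

```text
time: 2.75
eef_pos: [0.5823, -0.2288, 0.158]
ee_rot: [[-1.0, 0.018, -0.005], [0.018, 1.0, -0.003], [0.005, -0.003, -1.0]]
wrist_force: [-1.0, -0.3, 0.2]
grip_width: 0.995
grip_force: 0.0
```

```bash
cat > look.py <<'E'
import sys,pickle
from h import *
n=sys.argv[1]; s=bot.sense(); im=viewer.read_camera('wrist')[:,:,::-1]; cv2.imwrite(f'pics/{n}_raw.png',im); pickle.dump(s,open(n+'.pkl','wb'))
cv2.imwrite(f'pics/{n}.png',cv2.resize(im,None,fx=1.5,fy=1.5,interpolation=cv2.INTER_CUBIC))
print(s['eef_pos'].round(4),s['ee_rot'].round(4)[0],s['qpos'].round(2))
E
python3 look.py w2
```

```text
[ 0.5823 -0.2288  0.158 ] [-0.9998  0.0178 -0.0046] [ 0.    0.51  0.37  1.78 -0.22  0.9   2.02]
```

View pics/w2.png

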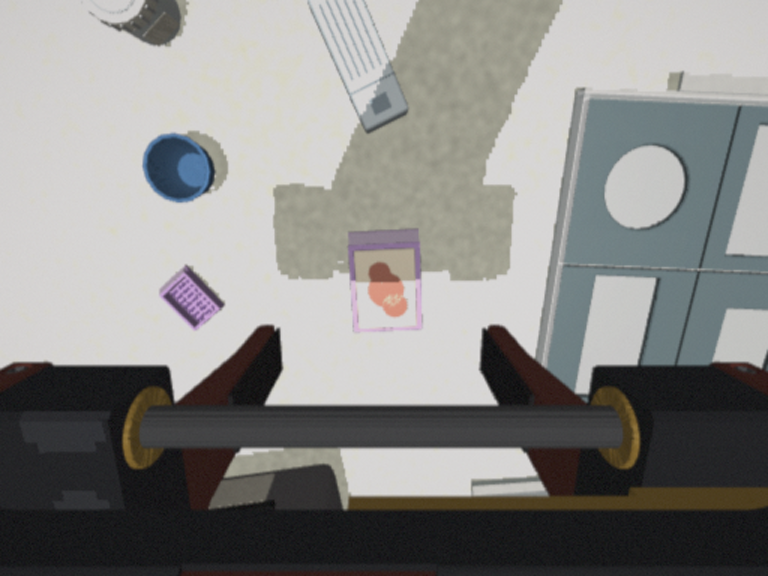

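```bash
python3 - <<'E'
from h import *
import pickle
C=cam('wrist',pickle.load(open('w2.pkl','rb')))
print(unproj(C,np.array([(349,245),(419,243),(422,329),(354,332)])/1.5,.015)*1000)
print(unproj(C,np.array([(349,231),(419,229)])/1.5,.0)*1000)
E
```

```text
[[ 553.64571716 -251.35323919]
 [ 553.0893351  -201.10251212]
 [ 618.61485435 -198.39663119]
 [ 620.1666278  -250.08726087]]
[[ 545.28612638 -252.2335386 ]
 [ 544.72486622 -199.79649881]]
```

Request:
servo_tool(steps=[[[0, 0.0034, 0.02, 0, 0, -0.04, 1], [0, 0, 0.035, 0, 0, 0, 1], [0, 0, 0.035, 0, 0, 0, 1], [0, 0, 0.025, 0, 0, 0, 1], [0, 0, 0.012, 0, 0, 0, 1], [0, 0, 0, 0, 0, 0, 1]]])

```text
time: 3.4
eef_pos: [0.5846, -0.2175, 0.0327]
ee_rot: [[-0.999, -0.034, -0.002], [-0.034, 0.999, 0.001], [0.002, 0.001, -1.0]]
wrist_force: [-1.4, 0.1, 0.0]
grip_width: 1.004
grip_force: 0.0
```

Request:
servo_tool(steps=[[[0.002, -0.008, 0.003, 0, 0, 0.01, 1], [0, 0, 0, 0, 0, 0, 1], [0, 0, 0, 0, 0, 0, 1]]])

```text
time: 3.7
eef_pos: [0.5839, -0.2281, 0.0319]
ee_rot: [[-1.0, -0.022, 0.002], [-0.022, 1.0, -0.001], [-0.002, -0.001, -1.0]]
wrist_force: [-0.2, -0.1, -0.3]
grip_width: 1.001
grip_force: 0.0
```

Request:
servo_tool(newtons=20, steps=[[[0, 0.0015, 0.003, 0, 0, 0, 1], [0, 0, 0, 0, 0, 0, -1], [0, 0, 0, 0, 0, 0, -1], [0, 0, 0, 0, 0, 0, -1], [0, 0, 0, 0, 0, 0, -1], [0, 0, 0, 0, 0, 0, -1], [0, 0, 0, 0, 0, 0, -1]]])

```text
time: 4.4
eef_pos: [0.5833, -0.2257, 0.0277]
ee_rot: [[-1.0, -0.023, 0.0], [-0.023, 1.0, 0.0], [-0.0, 0.0, -1.0]]
wrist_force: [0.4, 0.0, 0.9]
grip_width: 0.593
grip_force: 20.0
```

Request:
servo_tool(steps=[[[0, 0, -0.026, 0, 0, 0.042, -1], [0, 0, -0.026, 0, 0, 0.042, -1], [0.0107, 0.0404, 0, 0, 0, 0, -1], [0.0107, 0.0404, 0, 0, 0, 0, -1], [0.0107, 0.0404, 0, 0, 0, 0, -1], [0.0107, 0.0404, 0, 0, 0, 0, -1], [0.0107, 0.0404, 0, 0, 0, 0, -1], [0.0107, 0.0404, 0, 0, 0, 0, -1], [0.0107, 0.0404, 0, 0, 0, 0, -1], [0, 0, 0, 0, 0, 0, -1], [0, 0, 0, 0, 0, 0, -1], [0, 0, 0, 0, 0, 0, -1]]])

```text
time: 5.6
eef_pos: [0.5259, 0.0597, 0.0797]
ee_rot: [[-0.998, 0.062, 0.0], [0.062, 0.998, -0.001], [-0.0, -0.001, -1.0]]
wrist_force: [0.1, -0.7, -0.7]
grip_width: 0.585
grip_force: 20.0
```

```bash
python3 look.py w3
```

```text
[0.5259 0.0597 0.0797] [-9.981e-01  6.230e-02  3.000e-04] [-0.51  0.49  0.35  2.05 -0.27  0.64  1.53]
```

View pics/w3.png

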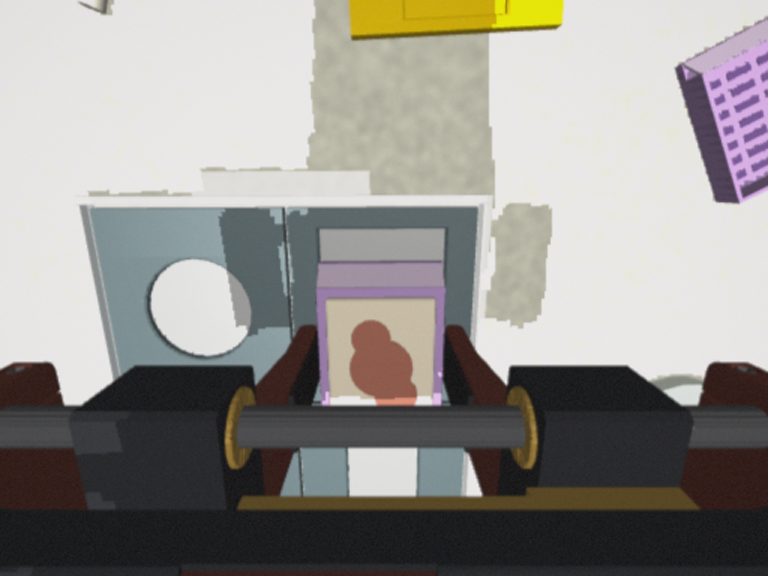

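```bash
python3 - <<'E'
from h import *
import pickle
C=cam('wrist',pickle.load(open('w3.pkl','rb')))
P=unproj(C,np.array([(319,228),(446,228)])/1.5,.010)*1000; print(P,P.mean(0)+45*np.array([.998,-.061]))
print(unproj(C,np.array([(148,307),(251,307),(196,258),(205,357)])/1.5,.010)*1000)
E
```

```text
[[476.30024008  30.3495463 ]
 [480.48061621  97.06288621]] [523.30042815  60.96121626]
[[513.75666399 -68.85146371]
 [517.32298985 -11.78265605]
 [488.1122243  -37.21966852]
 [545.55465039 -42.58582915]]
```

Request:
servo_tool(steps=[[[0.001, 0.001, 0.015, 0, 0, 0, -1], [0, 0, 0.015, 0, 0, 0, -1], [0, 0, 0.01, 0, 0, 0, -1], [0, 0, 0.0045, 0, 0, 0, -1], [0, 0, 0, 0, 0, 0, -1], [0, 0, 0, 0, 0, 0, -1]]])

```text
time: 6.25
eef_pos: [0.5251, 0.0618, 0.0355]
ee_rot: [[-0.998, 0.061, 0.0], [0.061, 0.998, -0.0], [-0.0, 0.0, -1.0]]
wrist_force: [0.1, 0.4, 1.2]
grip_width: 0.589
grip_force: 20.0
```

Request:
servo_tool(steps=[[[0, 0, 0.0018, 0, 0, 0, -1], [0, 0, 0, 0, 0, 0, -1], [0, 0, 0, 0, 0, 0, 0.6], [0, 0, 0, 0, 0, 0, 0.6], [0, 0, 0, 0, 0, 0, 0.6]]])

```text
time: 6.75
eef_pos: [0.5248, 0.0622, 0.0335]
ee_rot: [[-0.998, 0.061, 0.0], [0.061, 0.998, 0.0], [-0.0, 0.0, -1.0]]
wrist_force: [0.2, 0.2, 0.8]
grip_width: 0.787
grip_force: 0.0
```

Request:
servo_tool(steps=[[[0, 0, -0.04, 0, 0, 0, 1], [0, 0, -0.04, 0, 0, 0, 1], [0, 0, -0.04, 0, 0, 0, 1], [0.006, 0.0447, 0, 0, 0, 0, 1], [0.006, 0.0447, 0, 0, 0, 0, 1], [0.006, 0.0447, 0, 0, 0, 0, 1], [0.006, 0.0447, 0, 0, 0, 0, 1], [0.006, 0.0447, 0, 0, 0, 0, 1], [0.006, 0.0447, 0, 0, 0, 0, 1], [0.006, 0.0447, 0, 0, 0, 0, 1], [0, 0, 0, 0, 0, -0.129, 1], [0, 0, 0, 0, 0, -0.129, 1], [0, 0, 0, 0, 0, -0.129, 1], [0, 0, 0, 0, 0, -0.129, 1], [0, 0, 0, 0, 0, -0.129, 1], [0, 0, 0, 0, 0, -0.129, 1], [0, 0, 0, 0, 0, 0, 1], [0, 0, 0, 0, 0, 0, 1], [0, 0, 0, 0, 0, 0, 1]]])

```text
time: 8.65
eef_pos: [0.5018, 0.377, 0.1533]
ee_rot: [[-0.758, -0.652, -0.0], [-0.652, 0.758, -0.0], [0.0, -0.0, -1.0]]
wrist_force: [-0.1, -1.1, -0.2]
grip_width: 1.0
grip_force: 0.0
```

```bash
python3 look.py w4
```

```text
[0.5018 0.377  0.1533] [-0.758  -0.6523 -0.    ] [-0.85  0.5   0.15  1.76 -0.09  0.89  1.62]
```

View pics/w4.png

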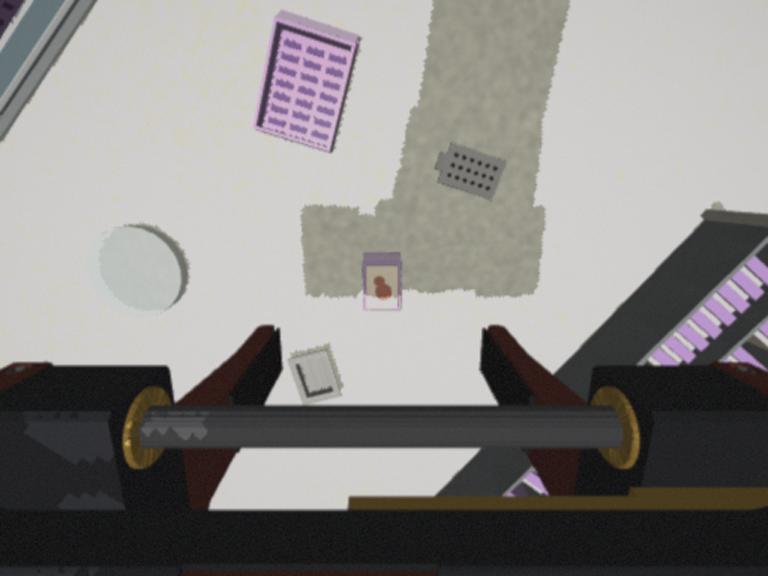

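```bash
python3 - <<'E'
from h import *
import pickle
s=pickle.load(open('w4.pkl','rb'));C=cam('wrist',s)
R=s['ee_rot'][:2,:2];o=s['eef_pos'][:2]
def tool(p,z): return ((unproj(C,np.array(p)/1.5,z)-o)@R*1000).round(1)
print(tool([(363,264),(401,263),(402,310),(364,311)],.011)); print(tool([(362,253),(400,252)],0))
E
```

```text
[[ 13.9 -12.6]
 [ 14.6  14.9]
 [-21.2  16.2]
 [-21.9 -12.3]]
[[ 20.  -13.8]
 [ 20.8  14.7]]
```

Request:
servo_tool(steps=[[[0, 0.001, 0.03, 0, 0, -0.023, 1], [0, 0, 0.04, 0, 0, 0, 1], [0, 0, 0.035, 0, 0, 0, 1], [0, 0, 0.015, 0, 0, 0, 1], [0, 0, 0.005, 0, 0, 0, 1], [0, 0, 0, 0, 0, 0, 1], [0, 0, 0, 0, 0, 0, 1]]])

```text
time: 9.4
eef_pos: [0.5022, 0.3786, 0.03]
ee_rot: [[-0.741, -0.671, 0.002], [-0.671, 0.741, 0.002], [-0.003, -0.0, -1.0]]
wrist_force: [0.3, 0.9, 0.9]
grip_width: 0.998
grip_force: 0.0
```

Request:
servo_tool(newtons=15, steps=[[[0, 0, 0.0015, 0, 0, 0, 1], [0, 0, 0, 0, 0, 0, -1], [0, 0, 0, 0, 0, 0, -1], [0, 0, 0, 0, 0, 0, -1], [0, 0, 0, 0, 0, 0, -1], [0, 0, 0, 0, 0, 0, -1], [0, 0, 0, 0, 0, 0, -1], [0, 0, 0, 0, 0, 0, -1], [0, 0, 0, 0, 0, 0, -1]]])

```text
time: 10.3
eef_pos: [0.5012, 0.3778, 0.0268]
ee_rot: [[-0.741, -0.671, -0.0], [-0.671, 0.741, -0.0], [0.0, 0.0, -1.0]]
wrist_force: [-0.1, -0.2, 0.2]
grip_width: 0.319
grip_force: 15.0
```

Request:
servo_tool(steps=[[[0, 0, 0, 0, 0, 0, -0.1], [0, 0, 0, 0, 0, 0, -0.1], [0, 0, -0.0013, 0, 0, 0, -0.1], [0, 0, 0, 0, 0, 0, -1], [0, 0, 0, 0, 0, 0, -1], [0, 0, 0, 0, 0, 0, -1], [0, 0, 0, 0, 0, 0, -1]]])

```text
time: 11.0
eef_pos: [0.5012, 0.3779, 0.0282]
ee_rot: [[-0.741, -0.671, 0.0], [-0.671, 0.741, 0.0], [-0.0, 0.0, -1.0]]
wrist_force: [0.4, -0.1, 1.6]
grip_width: 0.318
grip_force: 15.0
```

Request:
servo_tool(steps=[[[0, 0, -0.026, 0, 0, 0, -1], [0, 0, -0.026, 0, 0, 0.133, -1], [0, 0, 0, 0, 0, 0.133, -1], [0, 0, 0, 0, 0, 0.133, -1], [0, 0, 0, 0, 0, 0.133, -1], [0, 0, 0, 0, 0, 0.133, -1], [0, 0, 0, 0, 0, 0.132, -1], [-0.0194, -0.0394, 0, 0, 0, 0, -1], [-0.0194, -0.0394, 0, 0, 0, 0, -1], [-0.0194, -0.0394, 0, 0, 0, 0, -1], [-0.0194, -0.0394, 0, 0, 0, 0, -1], [-0.0194, -0.0394, 0, 0, 0, 0, -1], [-0.0194, -0.0394, 0, 0, 0, 0, -1], [-0.0194, -0.0394, 0, 0, 0, 0, -1], [-0.0194, -0.0394, 0, 0, 0, 0, -1], [0, 0, 0, 0, 0, 0, -1], [0, 0, 0, 0, 0, 0, -1], [0, 0, 0, 0, 0, 0, -1]]])

```text
time: 12.8
eef_pos: [0.6364, 0.0554, 0.0798]
ee_rot: [[-0.998, 0.059, -0.001], [0.059, 0.998, 0.001], [0.001, 0.001, -1.0]]
wrist_force: [0.1, -0.2, -0.2]
grip_width: 0.315
grip_force: 15.0
```

```bash
python3 look.py w5
```

```text
[0.6364 0.0554 0.0798] [-9.982e-01  5.920e-02 -9.000e-04] [-0.42  0.63  0.33  1.79 -0.28  0.77  1.56]
```

View pics/w5.png

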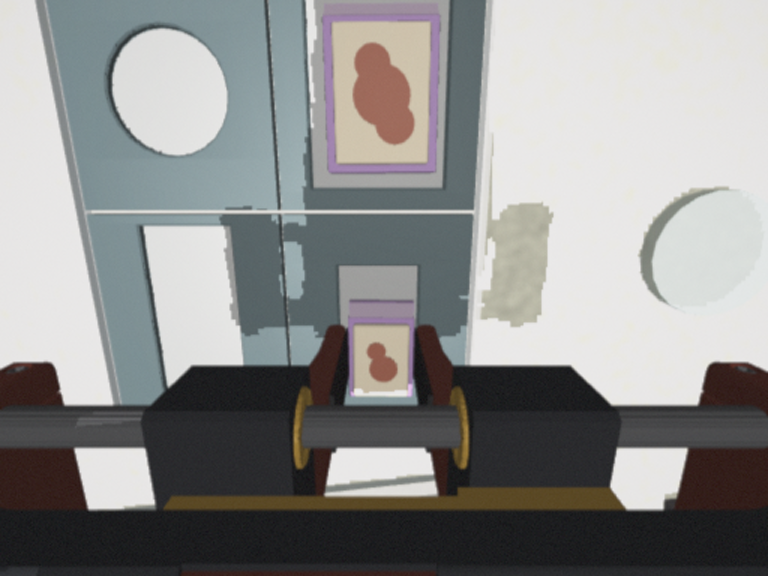

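```bash
python3 - <<'E'
from h import *
import pickle
C=cam('wrist',pickle.load(open('w5.pkl','rb')))
P=unproj(C,np.array([(339,265),(417,265)])/1.5,.010)*1000; print(P,P.mean(0)+28.5*np.array([.998,-.061]))
P=unproj(C,np.array([(142,226),(231,225)])/1.5,.010)*1000; print(P,P.mean(0)+50*np.array([.998,-.061]))
E
```

```text
[[607.25050853  34.77907612]
 [609.75968323  76.7864589 ]] [636.94809588  54.04426751]
[[580.26859788 -66.79156196]
 [582.53588307 -20.01931099]] [631.30224048 -46.45543648]
```

Request:
servo_tool(steps=[[[0, -0.0012, 0.015, 0, 0, 0, -1], [0, 0, 0.015, 0, 0, 0, -1], [0, 0, 0.01, 0, 0, 0, -1], [0, 0, 0.0045, 0, 0, 0, -1], [0, 0, 0, 0, 0, 0, -1], [0, 0, 0, 0, 0, 0, -1]]])

```text
time: 13.45
eef_pos: [0.6369, 0.0525, 0.0354]
ee_rot: [[-0.998, 0.061, -0.0], [0.061, 0.998, -0.0], [0.0, -0.0, -1.0]]
wrist_force: [-0.3, 0.3, -0.0]
grip_width: 0.315
grip_force: 15.0
```

Request:
servo_tool(steps=[[[0, 0.0012, 0.0008, 0, 0, 0, -1], [0, 0, 0, 0, 0, 0, -1], [0, 0, 0, 0, 0, 0, 0], [0, 0, 0, 0, 0, 0, 0], [0, 0, 0, 0, 0, 0, 0]]])

```text
time: 13.95
eef_pos: [0.637, 0.0537, 0.035]
ee_rot: [[-0.998, 0.061, 0.0], [0.061, 0.998, 0.0], [-0.0, 0.0, -1.0]]
wrist_force: [0.2, 0.1, -0.2]
grip_width: 0.495
grip_force: 0.0
```

Request:
servo_tool(steps=[[[0, 0, -0.04, 0, 0, 0, 0], [0, 0, -0.04, 0, 0, 0, 1], [0, 0, -0.04, 0, 0, 0, 1], [0.0234, -0.038, 0, 0, 0, 0, 1], [0.0234, -0.038, 0, 0, 0, 0, 1], [0.0234, -0.038, 0, 0, 0, 0, 1], [0.0234, -0.038, 0, 0, 0, 0, 1], [0.0234, -0.038, 0, 0, 0, 0, 1], [0.0234, -0.038, 0, 0, 0, 0, 1], [0.0234, -0.038, 0, 0, 0, 0, 1], [0.0234, -0.038, 0, 0, 0, 0, 1], [0, 0, 0, 0, 0, -0.1165, 1], [0, 0, 0, 0, 0, -0.1165, 1], [0, 0, 0, 0, 0, -0.1165, 1], [0, 0, 0, 0, 0, -0.1165, 1], [0, 0, 0, 0, 0, 0, 1], [0, 0, 0, 0, 0, 0, 1], [0, 0, 0, 0, 0, 0, 1]]])

```text
time: 15.75
eef_pos: [0.4316, -0.2383, 0.1549]
ee_rot: [[-0.92, -0.392, 0.0], [-0.392, 0.92, 0.0], [-0.0, 0.0, -1.0]]
wrist_force: [-0.6, -0.4, 0.7]
grip_width: 1.005
grip_force: 0.0
```

```bash
python3 look.py w6
```

```text
[ 0.4316 -0.2383  0.1549] [-0.9199 -0.3921  0.    ] [ 0.08  0.31  0.36  2.09 -0.15  0.77  2.5 ]
```

View pics/w6.png

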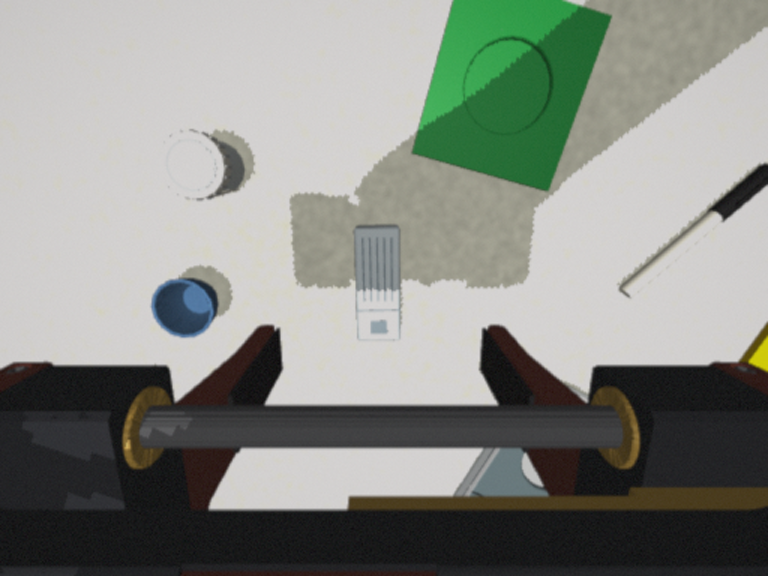

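```bash
python3 - <<'E'
from h import *
import pickle
s=pickle.load(open('w6.pkl','rb'));C=cam('wrist',s)
R=s['ee_rot'][:2,:2];o=s['eef_pos'][:2]
print(((unproj(C,np.array([(354,228),(399,226),(401,340),(358,341)])/1.5,.02)-o)@R*1000).round(1))
print('pot',unproj(C,np.array([(190,164),(165,164),(216,164)])/1.5,.045)*1000)
E
```

```text
[[ 40.6 -18.2]
 [ 42.   12.8]
 [-42.2  15.3]
 [-43.  -16.7]]
pot [[ 401.40247468 -375.75970108]
 [ 407.30108187 -389.61168603]
 [ 395.26814777 -361.3541641 ]]
```

Request:
servo_tool(steps=[[[-0.0006, -0.0017, 0.03, 0, 0, -0.026, 1], [0, 0, 0.04, 0, 0, 0, 1], [0, 0, 0.035, 0, 0, 0, 1], [0, 0, 0.015, 0, 0, 0, 1], [0, 0, 0.005, 0, 0, 0, 1], [0, 0, 0, 0, 0, 0, 1], [0, 0, 0, 0, 0, 0, 1]]])

```text
time: 16.5
eef_pos: [0.4335, -0.24, 0.0307]
ee_rot: [[-0.909, -0.418, 0.001], [-0.418, 0.909, -0.001], [-0.001, -0.001, -1.0]]
wrist_force: [0.1, 0.4, -0.7]
grip_width: 0.999
grip_force: 0.0
```

Request:
servo_tool(newtons=15, steps=[[[0, 0, 0, 0, 0, 0, -1], [0, 0, 0, 0, 0, 0, -1], [0, 0, 0, 0, 0, 0, -1], [0, 0, 0, 0, 0, 0, -1], [0, 0, 0, 0, 0, 0, -1], [0, 0, 0, 0, 0, 0, -1], [0, 0, 0, 0, 0, 0, -1], [0, 0, 0, 0, 0, 0, -1]]])

```text
time: 17.3
eef_pos: [0.4328, -0.2397, 0.0298]
ee_rot: [[-0.908, -0.418, -0.0], [-0.418, 0.908, 0.0], [0.0, 0.0, -1.0]]
wrist_force: [0.2, -1.1, 0.1]
grip_width: 0.365
grip_force: 15.0
```

Request:
servo_tool(steps=[[[0, 0, -0.025, 0, 0, 0, -1], [0, 0, -0.025, 0, 0, 0.123, -1], [0, 0, 0, 0, 0, 0.123, -1], [0, 0, 0, 0, 0, 0.123, -1], [0, 0, 0, 0, 0, 0.123, -1], [-0.0311, 0.0341, 0, 0, 0, 0, -1], [-0.0311, 0.0341, 0, 0, 0, 0, -1], [-0.0311, 0.0341, 0, 0, 0, 0, -1], [-0.0311, 0.0341, 0, 0, 0, 0, -1], [-0.0311, 0.0341, 0, 0, 0, 0, -1], [-0.0311, 0.0341, 0, 0, 0, 0, -1], [0, 0, 0, 0, 0, 0, -1], [0, 0, 0, 0, 0, 0, -1], [0, 0, 0, 0, 0, 0, -1]]])

```text
time: 18.7
eef_pos: [0.6303, -0.0482, 0.0795]
ee_rot: [[-0.998, 0.062, -0.001], [0.062, 0.998, -0.001], [0.001, -0.001, -1.0]]
wrist_force: [-0.6, 0.5, -0.2]
grip_width: 0.36
grip_force: 15.0
```

```bash
python3 look.py w7
```

```text
[ 0.6303 -0.0482  0.0795] [-0.9981  0.0623 -0.0014] [-0.33  0.64  0.43  1.81 -0.36  0.78  1.8 ]
```

View pics/w7.png

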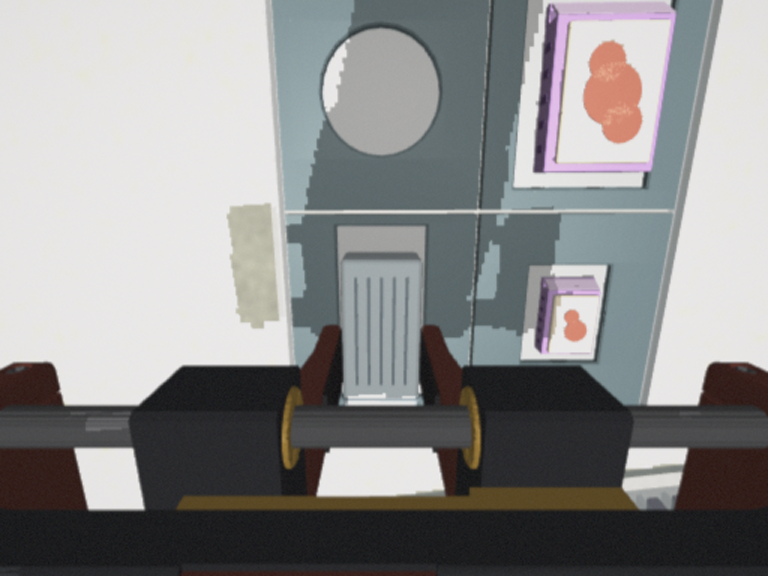

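Request:
servo_tool(steps=[[[-0.001, 0.001, 0.015, 0, 0, 0, -1], [0, 0, 0.015, 0, 0, 0, -1], [0, 0, 0.01, 0, 0, 0, -1], [0, 0, 0.003, 0, 0, 0, -1], [0, 0, 0, 0, 0, 0, -1], [0, 0, 0, 0, 0, 0, -1], [0, 0, 0, 0, 0, 0, -1]]])

```text
time: 19.45
eef_pos: [0.6325, -0.0459, 0.0366]
ee_rot: [[-0.998, 0.061, -0.0], [0.061, 0.998, -0.0], [0.0, -0.0, -1.0]]
wrist_force: [0.4, 0.6, -0.5]
grip_width: 0.362
grip_force: 15.0
```

Request:
servo_tool(steps=[[[0, 0, 0.0008, 0, 0, 0, -1], [0, 0, 0, 0, 0, 0, -1], [0, 0, 0, 0, 0, 0, 0.1], [0, 0, 0, 0, 0, 0, 0.1], [0, 0, 0, 0, 0, 0, 0.1], [0, 0, -0.04, 0, 0, 0, 0.1], [0, 0, -0.04, 0, 0, 0, 1]]])

```text
time: 20.15
eef_pos: [0.6316, -0.0458, 0.1159]
ee_rot: [[-0.998, 0.061, -0.003], [0.061, 0.998, -0.0], [0.003, -0.001, -1.0]]
wrist_force: [0.9, 0.1, 1.3]
grip_width: 0.607
grip_force: 0.0
```

Request:
servo_tool(steps=[[[0.0233, -0.0378, -0.0067, 0, 0, 0, 1], [0.0233, -0.0378, -0.0067, 0, 0, 0, 1], [0.0233, -0.0378, -0.0067, 0, 0, 0, 1], [0.0233, -0.0378, -0.0067, 0, 0, 0, 1], [0.0233, -0.0378, -0.0067, 0, 0, 0, 1], [0.0233, -0.0378, -0.0067, 0, 0, 0, 1], [0.0233, -0.0378, -0.0067, 0, 0, 0, 1], [0.0233, -0.0378, -0.0067, 0, 0, 0, 1], [0.0233, -0.0378, -0.0067, 0, 0, 0, 1], [0, 0, 0, 0, 0, 0, 1], [0, 0, 0, 0, 0, 0, 1], [0, 0, 0, 0, 0, 0, 1]]])

```text
time: 21.35
eef_pos: [0.4035, -0.3714, 0.1761]
ee_rot: [[-0.998, 0.059, 0.0], [0.059, 0.998, 0.001], [-0.0, 0.001, -1.0]]
wrist_force: [-0.1, -0.2, -1.0]
grip_width: 0.996
grip_force: 0.0
```

```bash
python3 look.py w8
```

```text
[ 0.4035 -0.3714  0.1761] [-9.983e-01  5.900e-02  1.000e-04] [ 0.19  0.39  0.56  1.96 -0.27  0.87  2.4 ]
```

View pics/w8.png

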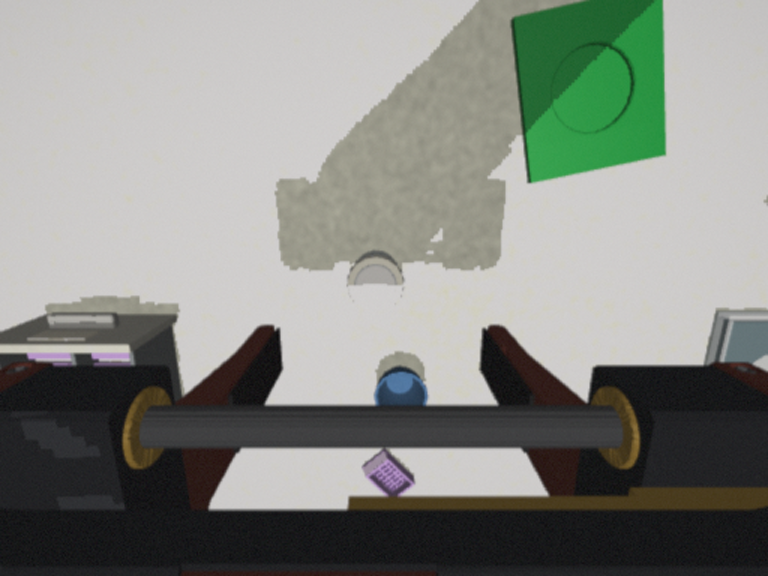

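```bash
python3 - <<'E'
from h import *
import pickle
s=pickle.load(open('w8.pkl','rb'));C=cam('wrist',s)
R=s['ee_rot'][:2,:2];o=s['eef_pos'][:2]
print(((unproj(C,np.array([(375.5,279),(347.5,279),(404,279),(375.5,304)])/1.5,.045)-o)@R*1000).round(1))
E
```

```text
[[  5.4  -3.4]
 [  5.4 -23.1]
 [  5.4  16.7]
 [-13.   -3.4]]
```

Request:
servo_tool(steps=[[[0.006, -0.0033, 0.03, 0, 0, 0, 1], [0, 0, 0.04, 0, 0, 0, 1], [0, 0, 0.04, 0, 0, 0, 1], [0, 0, 0.017, 0, 0, 0, 1], [0, 0, 0.005, 0, 0, 0, 1], [0, 0, 0, 0, 0, 0, 1], [0, 0, 0, 0, 0, 0, 1]]])

```text
time: 22.1
eef_pos: [0.3974, -0.3757, 0.0453]
ee_rot: [[-0.998, 0.06, 0.001], [0.06, 0.998, -0.001], [-0.001, -0.001, -1.0]]
wrist_force: [0.2, -0.1, 0.2]
grip_width: 0.999
grip_force: 0.0
```

Request:
servo_tool(newtons=15, steps=[[[0, 0, 0, 0, 0, 0, -1], [0, 0, 0, 0, 0, 0, -1], [0, 0, 0, 0, 0, 0, -1], [0, 0, 0, 0, 0, 0, -1], [0, 0, 0, 0, 0, 0, -1], [0, 0, 0, 0, 0, 0, -1], [0, 0, 0, 0, 0, 0, -1], [0, 0, 0, 0, 0, 0, -1]]])

```text
time: 22.9
eef_pos: [0.3964, -0.3756, 0.0443]
ee_rot: [[-0.998, 0.061, -0.0], [0.061, 0.998, 0.0], [0.0, 0.0, -1.0]]
wrist_force: [0.5, 0.4, 1.5]
grip_width: 0.441
grip_force: 15.0
```

Request:
servo_tool(steps=[[[0, 0, -0.02, 0, 0, 0, -1], [0, 0, -0.03, 0, 0, 0, -1], [-0.004, 0.015, -0.01, 0, 0, 0, -1], [-0.011, 0.038, 0, 0, 0, 0, -1], [-0.011, 0.038, 0, 0, 0, 0, -1], [-0.011, 0.038, 0, 0, 0, 0, -1], [-0.011, 0.038, 0, 0, 0, 0, -1], [-0.011, 0.038, 0, 0, 0, 0, -1], [-0.011, 0.038, 0, 0, 0, 0, -1], [-0.011, 0.038, 0, 0, 0, 0, -1], [-0.011, 0.038, 0, 0, 0, 0, -1], [-0.0074, 0.0232, 0, 0, 0, 0, -1], [0, 0, 0, 0, 0, 0, -1], [0, 0, 0, 0, 0, 0, -1], [0, 0, 0, 0, 0, 0, -1]]])

```text
time: 24.4
eef_pos: [0.5158, -0.0415, 0.1043]
ee_rot: [[-0.998, 0.063, -0.0], [0.063, 0.998, -0.001], [0.0, -0.001, -1.0]]
wrist_force: [0.5, -0.3, 0.4]
grip_width: 0.441
grip_force: 15.0
```

```bash
python3 look.py w9
```

```text
[ 0.5158 -0.0415  0.1043] [-9.98e-01  6.27e-02 -5.00e-04] [-0.44  0.45  0.5   2.08 -0.33  0.69  1.79]
```

View pics/w9.png

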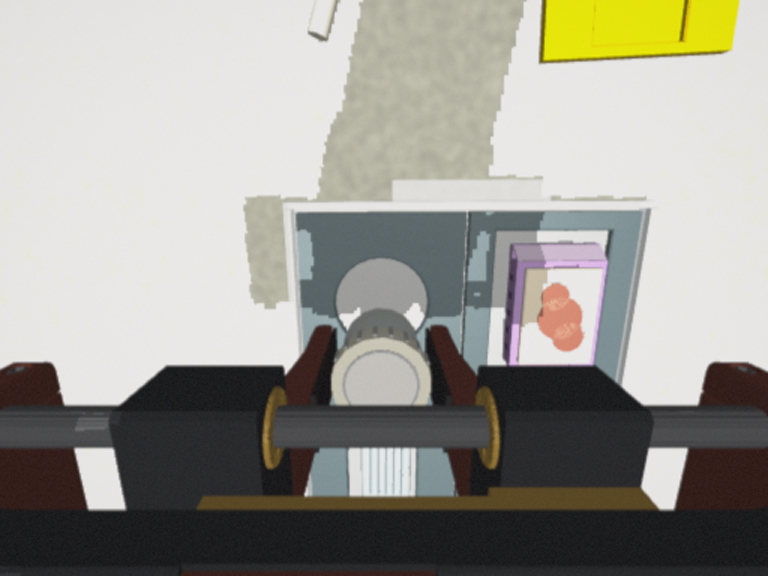

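```bash
python3 - <<'E'
from h import *
import pickle
s=pickle.load(open('w9.pkl','rb'));C=cam('wrist',s)
print((unproj(C,np.array([(381,383)])/1.5,.105)*1000).round(1), (unproj(C,np.array([(336,305),(428,303),(381,258)])/1.5,.010)*1000).round(1))
E
```

```text
[[520.4 -41.6]] [[516.4 -69.1]
 [518.6 -12.3]
 [488.7 -39.5]]
```

Request:
servo_tool(steps=[[[0.002, 0.001, 0.015, 0, 0, 0, -1], [0, 0, 0.02, 0, 0, 0, -1], [0, 0, 0.012, 0, 0, 0, -1], [0, 0, 0.005, 0, 0, 0, -1], [0, 0, 0.001, 0, 0, 0, -1], [0, 0, 0, 0, 0, 0, -1], [0, 0, 0, 0, 0, 0, -1], [0, 0, 0, 0, 0, 0, -1]]])

```text
time: 25.25
eef_pos: [0.5149, -0.0389, 0.0519]
ee_rot: [[-0.998, 0.061, 0.001], [0.061, 0.998, 0.0], [-0.001, 0.0, -1.0]]
wrist_force: [-0.0, -0.2, -0.7]
grip_width: 0.438
grip_force: 15.0
```

Request:
servo_tool(steps=[[[0, 0, 0.0013, 0, 0, 0, -1], [0, 0, 0, 0, 0, 0, -1], [0, 0, 0, 0, 0, 0, -1], [0, 0, 0, 0, 0, 0, 0.2], [0, 0, 0, 0, 0, 0, 0.2], [0, 0, 0, 0, 0, 0, 0.2], [0, 0, 0, 0, 0, 0, 0.2]]])

```text
time: 25.95
eef_pos: [0.5144, -0.0389, 0.05]
ee_rot: [[-0.998, 0.061, -0.0], [0.061, 0.998, -0.0], [0.0, -0.0, -1.0]]
wrist_force: [-0.5, 0.7, 0.5]
grip_width: 0.601
grip_force: 0.0
```

Request:
servo_tool(steps=[[[0, 0, -0.02, 0, 0, 0, 0.2], [0, 0, -0.04, 0, 0, 0, 0.2], [0, 0, -0.04, 0, 0, 0, 0.2], [0.04, 0, -0.03, 0, 0, 0, 0.2], [0.04, 0, -0.02, 0, 0, 0, 0.2], [0, 0, -0.02, 0, 0, 0, 0.2], [0, 0, 0, 0, 0, 0, 0.2], [0, 0, 0, 0, 0, 0, 0.2]]])

```text
time: 26.75
eef_pos: [0.4352, -0.0338, 0.2201]
ee_rot: [[-0.998, 0.06, 0.002], [0.06, 0.998, 0.001], [-0.001, 0.001, -1.0]]
wrist_force: [0.2, 0.0, -0.1]
grip_width: 0.603
grip_force: 0.0
```

```bash
python3 look.py w10
```

```text
[ 0.4352 -0.0338  0.2201] [-0.9982  0.0602  0.0015] [-0.64  0.11  0.63  2.16 -0.08  0.9   1.54]
```

View pics/w10.png

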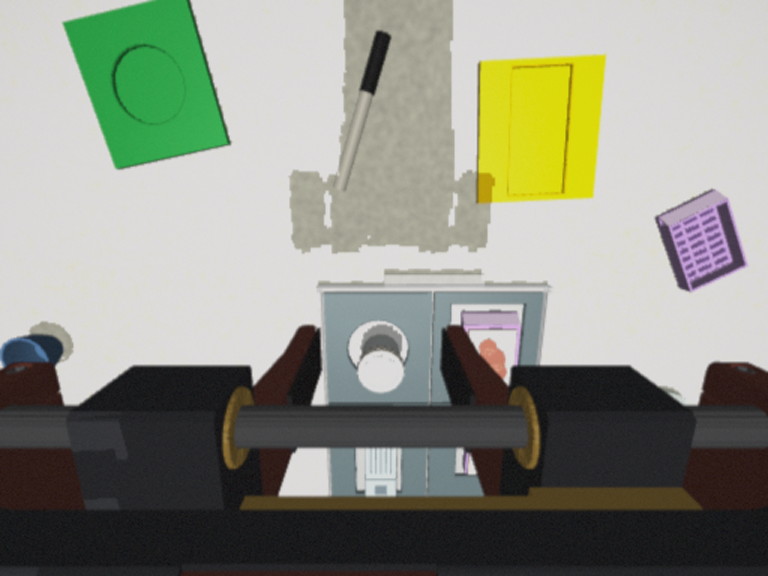

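```bash
python3 - <<'E'
from h import *
im=viewer.read_camera('scene')[:,:,::-1]; cv2.imwrite('pics/f.png',cv2.resize(im[170:320,90:390],None,fx=2.66,fy=2.66,interpolation=cv2.INTER_CUBIC))
E
```

```text
(no output)
```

View pics/f.png

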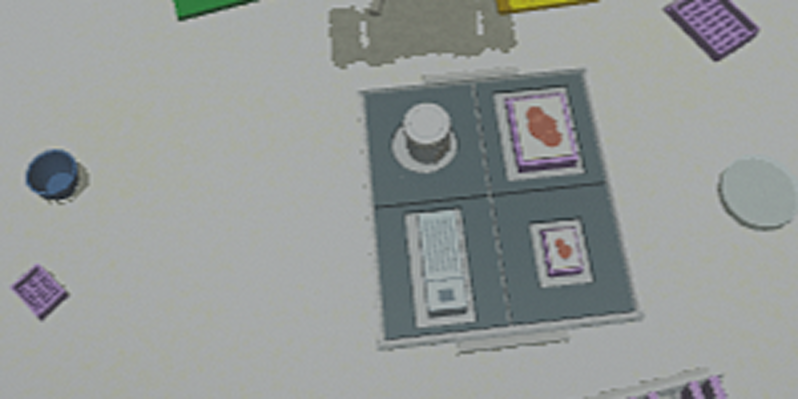

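The final picture shows all four items inside their wells: pot at (428,130), large block at (540,130), mailer at (440,265) and small block at (562,250). Both empties lie where they were.

```bash
python3 -c "
from workcell import bot
print(bot.hand_in())"
```

```text
the job is handed in; nothing more can be done
None
```

The job is handed in at about 27 s: both wax blocks, the slide mailer and the pot (kept upright throughout) are straight and down in their wells, and the two empty cassettes were not touched.

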